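# Seat the divider comb in a painted craft box

### The arm

A 6-joint arm with a two-finger parallel gripper is mounted at the origin on the work surface. World frame = base frame: x ahead of the robot, y to its left, z up, the work surface at z = 0. Lengths are in m, angles in rad, forces in N, time in s.
With the tool pointing down it reaches from about 0.35 to 0.975 m from the base axis. Payload 4.9 kg.
Tool frame: the origin (TCP) lies between the finger pads; the fingertips stand 17 mm ahead of it and the grasp point (between the pads) lies 2 mm behind it (manip.nose_length is the distance from the TCP to the fingertips, in m); z points along the fingers, y is the line along which they close (so a half turn about z gives the same grasp; the last joint's range is limited). The gripper opens to 85 mm and grips with 20 to 120 N. Pads are 22 mm wide; open, the fingers measure 114 mm over their backs; the gripper's body (76 mm by 85 mm) begins 54 mm behind the grasp point. The pads swing forward as they close: fully open they stand 13 mm farther back than shut.
Start: joints at [1.016, 0.053, 1.613, -0, 1.476, -0.119], TCP at [0.264, 0.567, 0.248] pointing down, gripper open.
Joint ranges: [-3.01, 3.01], [-1.01, 2.22], [0.06, 2.58], [-1.02, 4.17], [0.09, 2.62], [-3.14, 3.14]. Speed limits (rad/s): [2.57, 2.57, 3.14, 3.14, 3.14, 3.14].

### API

Orientations are given as a unit quaternion [w, x, y, z].
In Python, from plant import manip gives the robot as it stands. The module is installed in compiled form; this text tells all that it offers.
- The arm moves only by the tool apply_moves, never from a script. Its argument "moves" is a list of rows, each a list of 3 entries, a list of its own where there are three numbers: the turn, a rotation vector about the tool's x, y, z in rad, then the shift along the tool's x, y, z in cm, then the closure, from -1 (fully open) to 1 (shut), so that 0 is half open. A call has 1 to 20 rows; each row is the pose to reach, as a shift and turn from the pose commanded when the call began, along the tool's axes at that moment; what a row does not reach only later rows make up. A row lasts 1/10 s, in which the tool goes at most 50 mm and 8.59 degrees, less where a joint would pass 70% of its speed; a pose out of reach is approached as far as the arm can. A call with a gripper value outside its range is refused whole. The fingers move at their own pace and stop on an object; the grip force is fixed at half the most. Time passes only in rows, so rows that repeat a pose let the fingers close. It gives the time, the measured TCP pose, the force, the opening and the grip force at its end, in the units of the state.
- manip.state(): the state, without advancing time (a new reading comes with each control period).
- manip.grab_frame(name): name is "scene" or "top"; returns a dict with "image" (420x560x3 uint8, red, green, blue), "K" (3x3 intrinsics, pixels), "k1" (the pictures are not rectified: a ray, as slopes to the right and down, at radius r is drawn at 1 + k1 r^2 times it, then the intrinsics apply), "rvec" (rotation vector, rad) and "tvec" (3), from world to camera coordinates, as OpenCV has them. Camera axes: x right, y down, z forward; pixel columns grow to the right and rows downward; lengths in m; the calibration is good to about 2 mm. A picture is of the moment at which its call begins. There is no depth.
- manip.job_done(): hands the job in; it is judged then, once.
Trained networks look in a picture, given as the dict that the camera call returned (one of the last four; its "shot" number tells which), for a name from the list of things; names that differ only in an ending like _2 or _b are one class to them, and where a whole thing is asked for, a point or a joint stands for the part that bears it (a point fixed in the world has none). Each returns a list of dicts, best first, with "score" (0 to 1); they miss things now and then, are a little off and sometimes report something else, mostly with a low value. They report only what shows in the picture. A call takes as long as a camera call. They do not tell look-alikes from the thing itself.
- manip.look_for(picture, label): "location" ([x, y, z] in m, in the coordinates of the camera as it stood for that picture, good to about 4 mm: the middle of the surface that is visible of it).
- manip.silhouettes(picture, label): "pixels" (420x560 bool, what is visible of it).
- manip.spot_point(picture, label): "location" ([x, y, z] in m, in the coordinates of the camera as it stood for that picture, good to about 4 mm: a listed point, or the origin of a listed thing).
The state is a dict: "time": time; "joint_pos": joint angles; "joint_vel": joint speeds; "joint_efforts": joint torques, N m; "tool_pos": TCP position; "tool_rot": TCP orientation; "contact_force": force on the tool from outside, world axes, zero at the start; "ft_torque": the same for the moment, N m; "gripper_width": opening from 0.0 (shut) to 1.0 (fully open); "grasp_force": force on a finger pad.
Only numpy, scipy, OpenCV 4.12 (cv2) and the standard library are available. Lean on these libraries where they do the work, as an engineer would, in place of code of your own. Each camera call takes 0.05 s, during which the arm holds its last target. There are 200 camera calls.

### The job

Pick up the plywood divider comb by its blue grip and lower it into the white craft box so that all five plates enter their own slots in the dark rails; feel for the slots gently, because nobody knows exactly where along the box the rails sit. Keep hold of it until the plates are well into their slots, press it down past the steel spring leaf until it is fully home on the box floor, and leave it seated and released. Never press down on the box with more than 25 N or the thin plates crack, and leave the jar, the glue bottle and the brush alone.

Things in the scene. Friction and masses are not known exactly. Their poses are not given: they have to be found in the camera images.
- comb: Loose divider comb, 0.12 to 0.22 kg: five parallel plywood plates (76 mm along x, 4 mm thick along y, 44 mm tall) at y = -60, -30, 0, 30, 60 mm under a pale spine (12 mm in x, 136 mm in y, 44 to 56 mm above the origin). Starts standing on its plates on the bench. Origin: centre of its underside, at the plates' lower edges; z up. The same when turned half round.
- comb_grip (a point): Point on the comb 74 mm above its origin, in the blue grip block on the middle of the spine: 12 mm along x, 60 mm along y, from 56 to 86 mm above the comb's origin. Grasp it across the comb's x.
- box: White open wooden box on a soft rubber pad (gives 1 mm per 8 N pressed down, 4 mm at most) in a plywood jig fixed to the bench: outside 98 mm along x, 196 mm along y; inside 82 x 180 mm; jig base 124 x 222 mm, 8 mm thick, with 20 mm tall corner stops. Origin: centre of the jig's underside on the bench, z up. Inner floor 14 mm, rim 58 mm above the origin. Dark slotted rails line both long walls.
- box_floor (a point): Centre of the box's inner floor, 14 mm above the box's origin. When fully home the comb's underside rests on this floor, its plates along the box's x, tops level with the rim.
- box_rails (a point): Middle of the box at rail-top height, 30 mm above the floor. Rails: 8.5 mm thick in x, 65 mm apart, five slots each, 6 mm wide, 30 mm pitch, open above and inwards, down to the floor; plate ends run in them (play 1 mm each way in y, 3 mm in x). The middle slots lie -11 to +11 mm along the box's y from here: differs each time, not measured. Rails stay put; off the slots plates rest on their tops.
- box_leaf_end (a point): Inner edge of the rim at the box's +y end. Just inside, on the rails' end, a 24 mm wide sprung steel leaf slopes 5 mm inwards on its way down from rail-top height. It rubs on the last plate and pushes the comb to -y with 7 to 10 N, so the last 15 mm down to the floor take a push of about 5 to 12 N and the comb does not drop home by itself.
- jar: Bystander: white paint jar, 60 mm wide, 75 mm tall, loose; origin at the centre of its underside.
- glue: Bystander: white glue bottle with a green cap, 52 mm wide, 160 mm tall, loose; origin at the centre of its underside.
- brush: Bystander: paint brush with an orange handle, 170 mm long, lying on the bench along its x axis, loose; origin under its middle.
Things that resemble listed ones, but are neither listed nor needed, are in the scene too. Several things look just like the comb: the one meant starts farthest to the robot's left.

How it is judged:
By the outcome, as a careful person would: the job done as asked, in the order asked, and still so for the second after the job is handed in, with the robot touching nothing.
It also fails if it takes over 67 s, if anything falls off the work surface, if the arm or the gripper's body presses on something with over 40 N, if the wrist force passes 120 N, or if a joint passes its speed limit or range.

## Working session

There is one attempt and no reset: what is moved stays moved. The work goes in short steps, Python scripts to look and compute and a tool call to move; the robot and the scene stay as the last step left them, time stands still between calls to the robot, and variables do not carry over. Pictures are saved under pics/ and viewed, at most 10 in all, crops included, and the job is handed in when it is done.

Besides the shell and the picture viewer there is one more tool, called after "Request:" as name(argument=value, ...) on one line, values as JSON. apply_moves: Moves the arm, as the interface text tells. Its arguments: {"type":"object","properties":{"moves":{"type":"array"}},"required":["moves"]}

```bash
mkdir -p pics; cat > h.py <<'E'
import numpy as np, cv2
from plant import manip
def grab(n):
    return manip.grab_frame(n)
def w(p,f):
    R=cv2.Rodrigues(np.array(f["rvec"],float))[0]
    return R.T@(np.array(p)-np.array(f["tvec"]).ravel())
def ray(px,f,z):
    K=np.array(f["K"]);d=[(px[0]-K[0,2])/K[0,0],(px[1]-K[1,2])/K[1,1]]
    d=np.array(d);u=d.copy()
    for _ in range(20): u=d/(1+f["k1"]*(u@u))
    R=cv2.Rodrigues(np.array(f["rvec"],float))[0]
    c=-R.T@np.array(f["tvec"]).ravel(); r=R.T@np.array([u[0],u[1],1])
    return c+r*(z-c[2])/r[2]
def proj(P,f):
    R=cv2.Rodrigues(np.array(f["rvec"],float))[0]
    p=R@np.array(P)+np.array(f["tvec"]).ravel();u=p[:2]/p[2];u=u*(1+f["k1"]*(u@u));K=np.array(f["K"])
    return np.array([K[0,0]*u[0]+K[0,2],K[1,1]*u[1]+K[1,2]])
def save(f,n,crop=None,s=1):
    im=f["image"][:,:,::-1]
    if crop: im=im[crop[1]:crop[3],crop[0]:crop[2]]
    cv2.imwrite("pics/"+n,cv2.resize(im,None,fx=s,fy=s,interpolation=cv2.INTER_CUBIC))
E
python3 - <<'E'
from h import *
np.set_printoptions(precision=4,suppress=True)
ims=[]
for n in("scene","top"):
    f=grab(n);ims.append(f["image"]);save(f,n+"0.png",s=1.4)
    for l in("comb","comb_grip","box_floor","box_rails","box_leaf_end","box","jar","glue","brush"):
        for r in manip.spot_point(f,l)[:5]: print(n,l,round(r["score"],2),w(r["location"],f))
s=manip.state();print(s["tool_pos"],s["tool_rot"],s["time"],s["contact_force"],s["gripper_width"])
E
```

```text
scene comb 0.91 [ 0.3506  0.0989 -0.0017]
scene comb 0.88 [ 0.7117 -0.2716  0.0041]
scene comb 0.75 [ 0.2873 -0.1982  0.0009]
scene comb 0.33 [ 0.7407 -0.0091  0.0023]
scene comb_grip 0.91 [0.3471 0.0968 0.0798]
scene comb_grip 0.91 [ 0.7148 -0.2746  0.08  ]
scene comb_grip 0.8 [0.4992 0.1823 0.0738]
scene comb_grip 0.61 [ 0.2853 -0.197   0.0709]
scene comb_grip 0.48 [0.7346 0.2295 0.0016]
scene box_floor 0.88 [ 0.5056 -0.1634  0.0184]
scene box_rails 0.8 [ 0.5077 -0.1629  0.0432]
scene box_rails 0.44 [ 0.7707 -0.1485 -0.0038]
scene box_leaf_end 0.65 [ 0.5387 -0.08    0.0617]
scene box 0.77 [ 0.507  -0.1605  0.0006]
scene jar 0.81 [ 0.7407 -0.0059 -0.0011]
scene glue 0.88 [ 0.7692 -0.1479 -0.0032]
scene brush 0.76 [0.7357 0.2304 0.0005]
top comb 0.9 [ 0.5023  0.1811 -0.0005]
top comb 0.73 [ 0.2828 -0.1947 -0.0017]
top comb 0.7 [ 0.7104 -0.2778  0.0028]
top comb 0.59 [ 0.3508  0.0912 -0.0015]
top comb_grip 0.91 [0.3519 0.0999 0.0747]
top comb_grip 0.87 [ 0.2825 -0.1978  0.0745]
top comb_grip 0.78 [ 0.7053 -0.2706  0.0731]
top comb_grip 0.77 [0.4989 0.1855 0.071 ]
top box_floor 0.84 [ 0.5066 -0.1583  0.0142]
top box_rails 0.94 [ 0.5045 -0.1679  0.0457]
top jar 0.68 [ 0.7444 -0.008  -0.0005]
top glue 0.88 [ 0.7678 -0.1426 -0.0005]
[0.2638 0.5666 0.2483] [0.     0.2162 0.9764 0.    ] 1.0 [ 0.3502 -0.2716  0.318 ] 1.004514431168897
```

View pics/scene0.png

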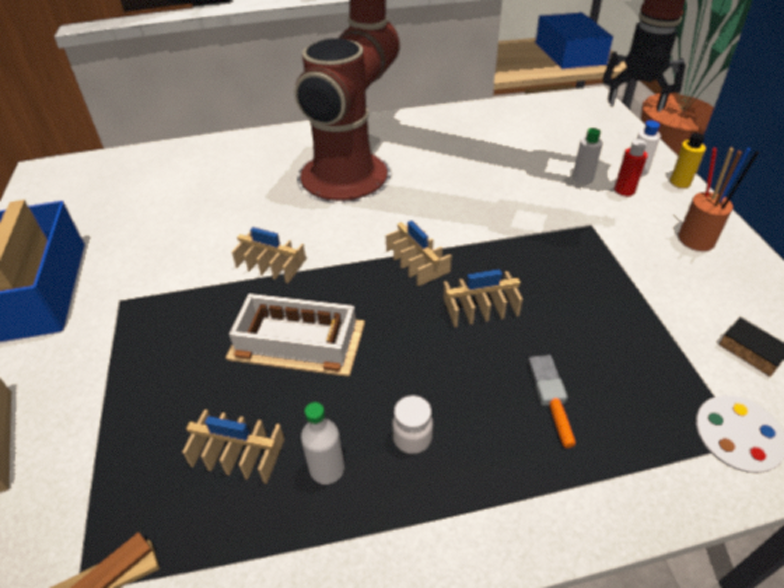

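View pics/top0.png

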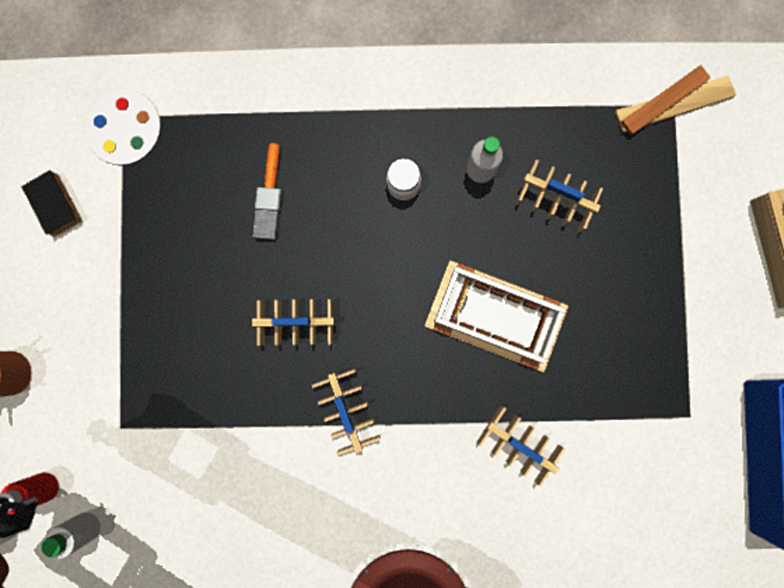

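The target comb (leftmost, +y) is at top-picture (293,322), i.e. around (0.50, 0.18), with its spine almost along world y. The box is at (497,315), turned about -22°, with its leaf end at the upper left. Next I rectify both for yaw and rail phase.

```bash
cat >> h.py <<'E'
def warp(f,c,yaw,z,hx,hy,mm=0.5):
    # rows: +x up ; cols: +y left->right reversed: columns grow with +y
    xs=np.arange(hx,-hx,-mm)/1e3; ys=np.arange(-hy,hy,mm)/1e3
    m=np.zeros((len(xs),len(ys),2),np.float32);C,S=np.cos(yaw),np.sin(yaw)
    for i,x in enumerate(xs):
        for j,y in enumerate(ys): m[i,j]=proj([c[0]+C*x-S*y,c[1]+S*x+C*y,z],f)
    return cv2.remap(f["image"],m[...,0],m[...,1],cv2.INTER_CUBIC)
E
python3 - <<'E'
from h import *
np.set_printoptions(precision=4,suppress=True)
T=grab("top");S=grab("scene")
c=np.array([.506,-.162]);yaw=-np.radians(22)
rows=[]
for z in(.058,.044):
    for f in (T,S):
        a=warp(f,c,yaw,z,60,120,.7);a=cv2.resize(a,None,fx=1.15,fy=1.15)
        h,wd=a.shape[:2]
        cv2.line(a,(wd//2,0),(wd//2,8),(255,0,0),1)
        sx=1.15/.7
        cv2.rectangle(a,(int(wd/2-98*sx),int(h/2-49*sx)),(int(wd/2+98*sx),int(h/2+49*sx)),(255,0,0),1)
        rows.append(a)
g=np.vstack([np.hstack(rows[:2]),np.hstack(rows[2:])])
cv2.imwrite("pics/warp.png",cv2.resize(g[:,:,::-1],(790,int(g.shape[0]*790/g.shape[1]))))
# comb blue grip yaw/center
for n,f in(("top",T),("scene",S)):
  for r in manip.silhouettes(f,"comb")[:6]:
    m=r["pixels"];im=f["image"].astype(int)
    b=m&(im[...,2]>im[...,0]+40)
    yy,xx=np.nonzero(b)
    if len(xx)<10: continue
    P=np.array([ray((x,y),f,.086)[:2] for x,y in zip(xx,yy)])
    rc=cv2.minAreaRect((P*1000).astype(np.float32))
    d=np.linalg.svd(P-P.mean(0))[2][0]
    a=np.array([ray((x,y),f,.050)[:2] for x,y in zip(*np.nonzero(m)[::-1])])
    print(n,P.mean(0),rc,np.degrees(np.arctan2(-d[0],d[1])),a.mean(0))
E
```

```text
top [0.3486 0.0964] ((348.296630859375, 96.1925277709961), (59.1063117980957, 13.672506332397461), 18.808725357055664) 109.07673717061455 [0.3447 0.0947]
top [0.5011 0.1813] ((500.2777404785156, 181.29855346679688), (59.62745666503906, 11.397186279296875), 88.8553466796875) 179.58309264718164 [0.4996 0.1848]
top [ 0.2854 -0.1952] ((285.4530029296875, -195.4501953125), (60.52598571777344, 11.838327407836914), 55.0781364440918) 144.7561585175283 [ 0.2847 -0.1972]
scene [ 0.7181 -0.2727] ((717.7616577148438, -273.5546569824219), (67.09445190429688, 23.412670135498047), 64.28469848632812) -30.78249518230818 [ 0.724 -0.275]
scene [ 0.2996 -0.1942] ((299.1665954589844, -194.91000366210938), (69.16493225097656, 30.663814544677734), 54.21479415893555) -48.442233910015204 [ 0.3101 -0.1933]
scene [0.5129 0.1791] ((512.8129272460938, 179.96591186523438), (31.8291015625, 63.62883377075195), 1.556743860244751) -171.86470848048924 [0.513  0.1792]
```

View pics/warp.png

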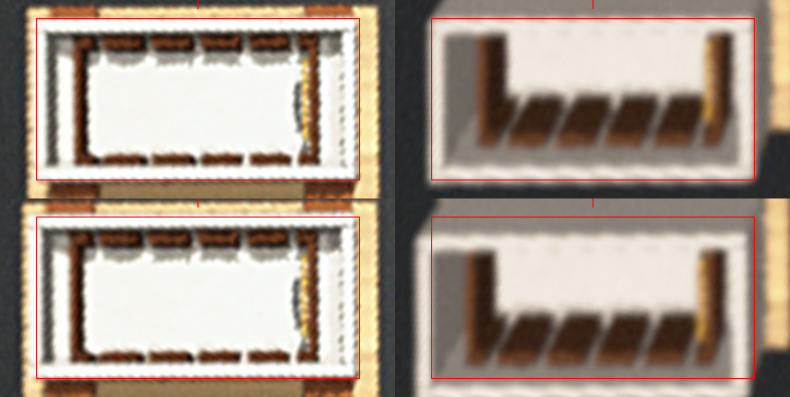

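The top view shows both rails with clear slot gaps. The middle gap is near the frame centre, so I fit the slots numerically and work out the first move.

```bash
cat >> h.py <<'E'
from scipy.spatial.transform import Rotation as Ro
def rel(p,ang):
    """turn & shift (cm) to world TCP p, tool y at world angle ang(deg), pointing down"""
    s=manip.state();q=s["tool_rot"];R0=Ro.from_quat([q[1],q[2],q[3],q[0]])
    a=np.radians(ang);y=np.array([np.cos(a),np.sin(a),0]);z=np.array([0,0,-1.]);x=np.cross(y,z)
    R1=Ro.from_matrix(np.c_[x,y,z])
    return np.round((R0.inv()*R1).as_rotvec(),4),np.round(R0.inv().apply(np.array(p)-s["tool_pos"])*100,3)
E
cat > fit.py <<'E'
from h import *
from scipy.ndimage import gaussian_filter
from scipy.optimize import minimize
def fitbox(T,c=(.506,-.162),yaw=-np.radians(22)):
    mm=1.;a=warp(T,c,yaw,.044,60,120,mm)
    d=np.clip(1-a[...,0].astype(float)/180,0,1)  # red channel: dark
    X=np.arange(60,-60,-mm)[:,None];Y=np.arange(-120,120,mm)[None]
    from scipy.ndimage import map_coordinates
    xs,ys=np.meshgrid(np.arange(31,43,.5),np.arange(-62,62,.5),indexing="ij")
    xs=np.r_[xs,-xs];ys=np.r_[ys,ys]
    ph=np.abs((ys+15)%30-15); gap=((ph<3)).astype(float)
    tm=1-gap
    def val(p):
        t=np.radians(p[2]);x=p[0]+np.cos(t)*xs-np.sin(t)*ys;y=p[1]+np.sin(t)*xs+np.cos(t)*ys
        return map_coordinates(d,[(60-x)/mm,(y+120)/mm],order=1)
    def sc(p):
        v=val(p);n=len(v)//2
        k=0
        for h in(v[:n],v[n:]):
            t=gaussian_filter(tm[:n],2);k+=np.corrcoef(h.ravel(),t.ravel())[0,1]
        return -k
    best=None
    for y0 in range(-13,14,2):
        r=minimize(sc,[0,y0,0],method="Nelder-Mead",options=dict(initial_simplex=[[0,y0,0],[2,y0,0],[0,y0+2,0],[0,y0,2]]))
        if best is None or r.fun<best.fun:best=r
    p=best.x;C,S=np.cos(yaw),np.sin(yaw)
    w_=[c[0]+C*p[0]-S*p[1],c[1]+S*p[0]+C*p[1]]
    v=val(p);n=len(v)//2
    return p,best.fun,w_,np.degrees(yaw)+p[2],[v[:n].mean(0)[::4],v[n:].mean(0)[::4]]
if __name__=="__main__":
    np.set_printoptions(precision=2,suppress=True,linewidth=200)
    T=grab("top");p,s,w_,yw,pr=fitbox(T);print(p,s,np.round(w_,4),yw);print(pr[0]);print(pr[1])
    # box silhouette / rim
    c=np.array((.506,-.162));a=warp(T,c,-np.radians(22),.058,60,120,1.).astype(int)
    g=a.min(2); print("mid row",[int(v) for v in g[60,::1][:45]],[int(v) for v in g[60,195:]]); print("col@y=-90..",[int(v) for v in g[:25,120]],[int(v) for v in g[95:,120]])
    R=cv2.Rodrigues(np.array(T["rvec"],float))[0];print("cam",-R.T@np.array(T["tvec"]).ravel())
    print(rel([.5005,.1815,.16],-1))
E
python3 fit.py
```

```text
[-1.19 -0.69 -0.02] -0.7643413950169202 [-0.85 -0.36] -22.02495471403832
[0.57 0.41 0.45 0.51 0.56 0.57 0.59 0.59 0.58 0.55 0.59 0.62 0.63 0.73 0.73 0.52 0.41 0.43 0.52 0.57 0.58 0.58 0.59 0.63 0.62 0.57 0.59 0.63 0.69 0.65 0.4  0.32 0.4  0.53 0.58 0.58 0.6  0.59 0.58
 0.62 0.64 0.57 0.53 0.65 0.6  0.38 0.38 0.52 0.57 0.57 0.58 0.59 0.6  0.62 0.59 0.54 0.57 0.61 0.65 0.5  0.31 0.38]
[0.25 0.15 0.16 0.19 0.21 0.21 0.22 0.24 0.21 0.22 0.25 0.25 0.24 0.3  0.31 0.14 0.02 0.14 0.22 0.21 0.22 0.23 0.22 0.25 0.22 0.22 0.23 0.25 0.29 0.3  0.1  0.03 0.17 0.26 0.24 0.23 0.21 0.21 0.21
 0.25 0.25 0.22 0.25 0.3  0.17 0.   0.   0.11 0.23 0.26 0.26 0.24 0.22 0.21 0.22 0.24 0.26 0.23 0.26 0.11 0.   0.01]
mid row [53, 54, 55, 55, 53, 51, 50, 52, 53, 54, 54, 50, 43, 43, 39, 42, 58, 81, 123, 169, 205, 237, 245, 250, 255, 255, 236, 205, 155, 111, 83, 65, 66, 93, 145, 202, 245, 251, 251, 251, 250, 251, 250, 220, 178] [230, 255, 254, 254, 251, 245, 237, 231, 230, 232, 230, 223, 219, 225, 240, 251, 252, 251, 251, 241, 201, 153, 127, 135, 159, 176, 177, 174, 174, 175, 179, 189, 185, 149, 103, 70, 63, 61, 56, 62, 67, 69, 70, 70, 68]
col@y=-90.. [51, 45, 60, 69, 90, 128, 159, 177, 170, 167, 187, 217, 244, 249, 248, 254, 255, 241, 190, 122, 70, 60, 59, 72, 88] [192, 158, 130, 127, 156, 196, 225, 248, 254, 250, 255, 255, 227, 179, 114, 74, 67, 67, 75, 81, 84, 85, 84, 81, 78]
cam [ 0.46 -0.01  1.22]
(array([-0.  ,  0.  ,  1.15]), array([-37.71, -24.92,   8.83]))
```

Request:
apply_moves(moves=[[[0, 0, 1.152], [-37.71, -24.92, 8.83], -1], [[0, 0, 1.152], [-37.71, -24.92, 8.83], -1], [[0, 0, 1.152], [-37.71, -24.92, 8.83], -1], [[0, 0, 1.152], [-37.71, -24.92, 8.83], -1], [[0, 0, 1.152], [-37.71, -24.92, 8.83], -1], [[0, 0, 1.152], [-37.71, -24.92, 8.83], -1], [[0, 0, 1.152], [-37.71, -24.92, 8.83], -1], [[0, 0, 1.152], [-37.71, -24.92, 8.83], -1], [[0, 0, 1.152], [-37.71, -24.92, 8.83], -1], [[0, 0, 1.152], [-37.71, -24.92, 8.83], -1], [[0, 0, 1.152], [-37.71, -24.92, 8.83], -1], [[0, 0, 1.152], [-37.71, -24.92, 8.83], -1]])

```text
time: 2.45
tool_pos: [0.5002, 0.1822, 0.1603]
tool_rot: [-0.0, 0.713, 0.701, 0.0]
contact_force: [0.5, 0.3, 0.6]
gripper_width: 0.997
grasp_force: 0.0
```

```bash
python3 - <<'E'
from h import *
np.set_printoptions(precision=4,suppress=True)
f=grab("scene");save(f,"s1.png",(250,120,430,270),4)
s=manip.state();print(s["time"],s["tool_pos"],s["tool_rot"],s["contact_force"],s["joint_pos"])
print(rel([.5005,.1815,.074],-1))
E
```

```text
2.5 [0.5001 0.1826 0.1604] [-0.0001  0.7126  0.7016  0.0003] [ 0.957   0.4233 -0.5451] [ 0.2101 -0.0985  1.912   0.0005  1.3277  0.2256]
(array([ 0.0002, -0.0006,  0.0018]), array([-0.118,  0.039,  8.638]))
```

View pics/s1.png

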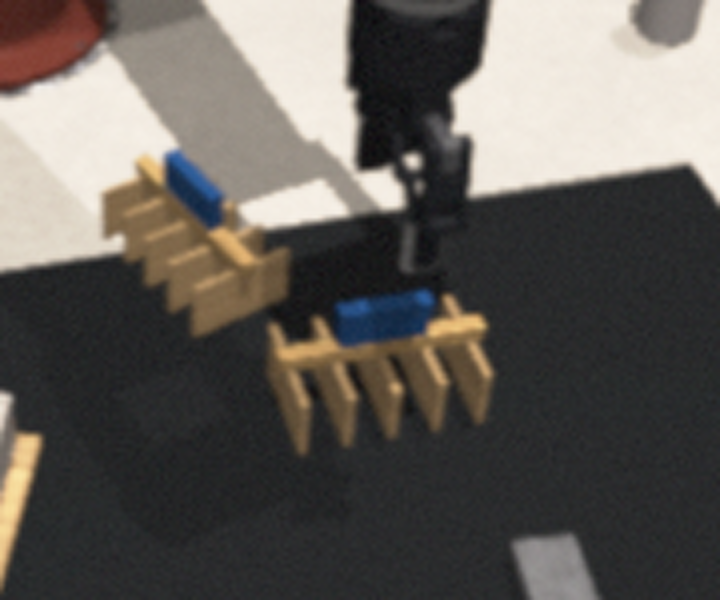

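The gripper stands above the target comb (grip near crop pixel (385,318)), and the way down is clear. Descend and close.

Request:
apply_moves(moves=[[[0, 0, 0], [-0.12, 0.04, 4], -1], [[0, 0, 0], [-0.12, 0.04, 7], -1], [[0, 0, 0], [-0.12, 0.04, 8.64], -1], [[0, 0, 0], [-0.12, 0.04, 8.64], -1], [[0, 0, 0], [-0.12, 0.04, 8.64], 1], [[0, 0, 0], [-0.12, 0.04, 8.64], 1], [[0, 0, 0], [-0.12, 0.04, 8.64], 1], [[0, 0, 0], [-0.12, 0.04, 8.64], 1], [[0, 0, 0], [-0.12, 0.04, 8.64], 1], [[0, 0, 0], [-0.12, 0.04, 8.64], 1], [[0, 0, 0], [-0.12, 0.04, 8.64], 1], [[0, 0, 0], [-0.12, 0.04, 8.64], 1], [[0, 0, 0], [-0.12, 0.04, 8.64], 1], [[0, 0, 0], [-0.12, 0.04, 8.64], 1]])

```text
time: 3.9
tool_pos: [0.5011, 0.1803, 0.0741]
tool_rot: [0.0, 0.713, 0.701, 0.0]
contact_force: [-1.8, -0.4, 5.0]
gripper_width: 0.129
grasp_force: 63.1
```

```bash
python3 - <<'E'
from h import *
np.set_printoptions(precision=4,suppress=True)
s=manip.state();print(s["time"],s["tool_pos"],s["tool_rot"],s["contact_force"],s["gripper_width"],s["grasp_force"])
p=s["tool_pos"]
print(rel([.5053,-.1625,.15],-22))
E
```

```text
3.9 [0.5011 0.1803 0.0741] [0.0001 0.7131 0.7011 0.0001] [-1.8124 -0.4191  5.01  ] 0.12856785007362675 63.05387020111084
(array([ 0.0004, -0.0001,  0.367 ]), array([-34.267,   1.005,  -7.587]))
```

Request:
apply_moves(moves=[[[0, 0, 0], [0, 0, -1], 1], [[0, 0, 0], [0, 0, -3], 1], [[0, 0, 0], [0, 0, -6], 1], [[0, 0, 0], [-1, 0, -9], 1], [[0, 0, 0.05], [-4, 0.1, -10], 1], [[0, 0, 0.1], [-8, 0.2, -10], 1], [[0, 0, 0.15], [-12, 0.4, -10], 1], [[0, 0, 0.2], [-16, 0.5, -10], 1], [[0, 0, 0.25], [-20, 0.6, -10], 1], [[0, 0, 0.3], [-24, 0.8, -10], 1], [[0, 0, 0.33], [-28, 0.9, -10], 1], [[0, 0, 0.36], [-31, 1.0, -10], 1], [[0, 0, 0.367], [-33, 1.0, -10], 1], [[0, 0, 0.367], [-34.27, 1.0, -10], 1], [[0, 0, 0.367], [-34.27, 1.0, -10], 1], [[0, 0, 0.367], [-34.27, 1.0, -10], 1], [[0, 0, 0.367], [-34.27, 1.0, -10], 1], [[0, 0, 0.367], [-34.27, 1.0, -10], 1]])

```text
time: 5.7
tool_pos: [0.5051, -0.1616, 0.1735]
tool_rot: [-0.0, 0.829, 0.56, 0.0]
contact_force: [0.7, 0.2, -1.5]
gripper_width: 0.126
grasp_force: 62.3
```

```bash
python3 - <<'E'
from h import *
np.set_printoptions(precision=4,suppress=True)
T=grab("top");f=grab("scene")
a=T["image"][160:290,270:430];b=f["image"][130:290,130:290]
a=cv2.resize(a,None,fx=2.4,fy=2.4,interpolation=cv2.INTER_CUBIC);b=cv2.resize(b,None,fx=2.4,fy=2.4,interpolation=cv2.INTER_CUBIC)
o=np.zeros((384,770,3),np.uint8);o[:a.shape[0],:a.shape[1]]=a;o[:,386:]=b
cv2.imwrite("pics/over.png",o[:,:,::-1])
s=manip.state();print(s["time"],s["tool_pos"],s["tool_rot"],s["contact_force"],s["gripper_width"],s["grasp_force"])
for n,g in(("t",T),("s",f)):
  for l in("comb","comb_grip"):
    for r in manip.spot_point(g,l): print(n,l,round(r["score"],2),w(r["location"],g))
E
```

```text
5.8 [ 0.5051 -0.1618  0.1736] [-0.      0.8287  0.5596  0.0001] [ 0.3811 -0.6996 -0.8663] 0.13001929551334354 62.29624629020691
t comb 0.91 [ 0.2862 -0.1922 -0.0032]
t comb 0.81 [ 0.3525  0.0945 -0.0014]
t comb 0.69 [ 0.5077 -0.1641  0.0999]
t comb 0.67 [ 0.7097 -0.2759  0.0054]
t comb_grip 0.98 [ 0.7058 -0.2717  0.075 ]
t comb_grip 0.74 [0.3529 0.0993 0.0767]
t comb_grip 0.56 [ 0.2825 -0.1967  0.075 ]
t comb_grip 0.26 [ 0.5065 -0.1613  0.1009]
s comb 0.87 [ 0.2908 -0.2001  0.0014]
s comb 0.86 [ 0.5065 -0.1547  0.0988]
s comb 0.76 [0.3481 0.0994 0.0019]
s comb 0.56 [ 0.7113 -0.2717  0.0035]
s comb_grip 0.95 [0.3464 0.0988 0.0763]
s comb_grip 0.92 [ 0.7137 -0.2743  0.0787]
s comb_grip 0.77 [ 0.2859 -0.2002  0.0721]
s comb_grip 0.66 [ 0.5093 -0.1597  0.1712]
```

View pics/over.png

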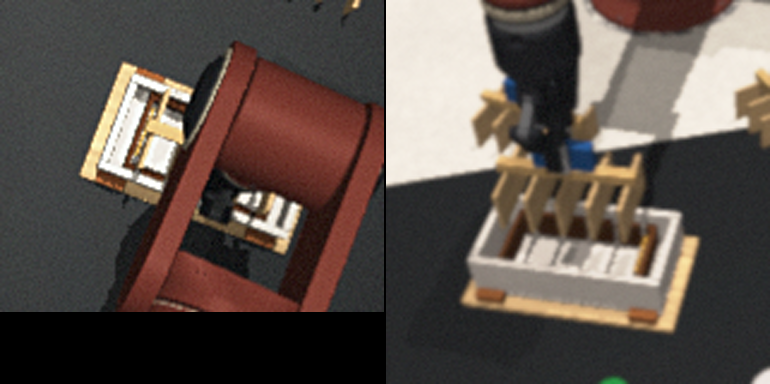

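The comb hangs straight over the box, all five plates above the rails (right crop, plates at x 505–635). Correct for the small in-hand offset, lower to just above the rails and check.

```bash
python3 -c "
from h import *
print(rel([.5055,-.1636,.122],-22))"
```

```text
(array([ 0.0001, -0.    ,  0.0004]), array([-0.102,  0.088,  5.164]))
```

Request:
apply_moves(moves=[[[0, 0, 0], [-0.1, 0.09, 1], 1], [[0, 0, 0], [-0.1, 0.09, 2.5], 1], [[0, 0, 0], [-0.1, 0.09, 3.5], 1], [[0, 0, 0], [-0.1, 0.09, 4.2], 1], [[0, 0, 0], [-0.1, 0.09, 4.8], 1], [[0, 0, 0], [-0.1, 0.09, 5.16], 1], [[0, 0, 0], [-0.1, 0.09, 5.16], 1], [[0, 0, 0], [-0.1, 0.09, 5.16], 1]])

```text
time: 6.8
tool_pos: [0.5058, -0.1639, 0.1224]
tool_rot: [0.0, 0.829, 0.559, 0.0]
contact_force: [0.0, 0.5, -1.4]
gripper_width: 0.13
grasp_force: 62.3
```

```bash
python3 - <<'E'
from h import *
np.set_printoptions(precision=4,suppress=True)
f=grab("scene");save(f,"s2.png",(150,180,280,275),6)
s=manip.state();print(s["time"],s["tool_pos"],s["contact_force"],s["ft_torque"])
E
```

```text
6.85 [ 0.5059 -0.164   0.1226] [ 0.3191 -0.4102 -1.4953] [0.0308 0.0154 0.0118]
```

View pics/s2.png

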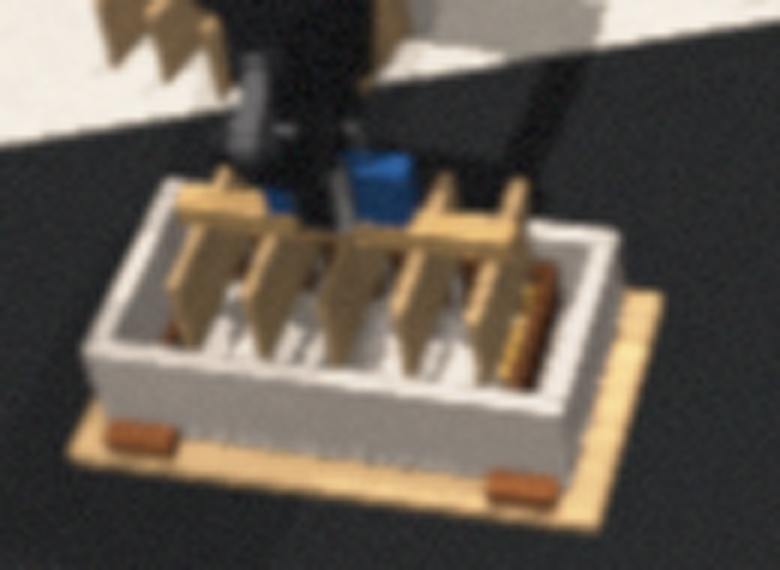

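All five plates hang inside the rim, just above the rails. Now feel downward in 1 mm steps.

Request:
apply_moves(moves=[[[0, 0, 0], [0, 0, 0.15], 1], [[0, 0, 0], [0, 0, 0.3], 1], [[0, 0, 0], [0, 0, 0.4], 1], [[0, 0, 0], [0, 0, 0.5], 1], [[0, 0, 0], [0, 0, 0.55], 1], [[0, 0, 0], [0, 0, 0.6], 1], [[0, 0, 0], [0, 0, 0.6], 1]])

```text
time: 7.55
tool_pos: [0.5056, -0.1639, 0.1173]
tool_rot: [-0.0, 0.829, 0.559, -0.0]
contact_force: [-4.3, 1.6, 7.2]
gripper_width: 0.126
grasp_force: 63.4
```

Request:
apply_moves(moves=[[[0, 0, 0], [0, 0, -0.05], 1], [[0, 0, 0], [0, -0.1, -0.05], 1], [[0, 0, 0], [0, -0.1, -0.05], 1]])

```text
time: 7.85
tool_pos: [0.5053, -0.1638, 0.1175]
tool_rot: [0.001, 0.829, 0.559, 0.001]
contact_force: [-0.7, 0.6, 4.8]
gripper_width: 0.13
grasp_force: 63.0
```

Request:
apply_moves(moves=[[[0, 0, 0], [0.06, 0, 0], 1], [[0, 0, 0], [0.12, 0, 0], 1], [[0, 0, 0], [0.12, 0, 0], 1]])

```text
time: 8.15
tool_pos: [0.5054, -0.1636, 0.1174]
tool_rot: [0.002, 0.829, 0.559, -0.0]
contact_force: [-2.0, -3.5, 6.2]
gripper_width: 0.127
grasp_force: 63.2
```

Request:
apply_moves(moves=[[[0, 0, 0], [0.06, 0, 0], 1], [[0, 0, 0], [0.12, 0, 0], 1], [[0, 0, 0], [0.12, 0, 0], 1]])

```text
time: 8.45
tool_pos: [0.5059, -0.1626, 0.1175]
tool_rot: [0.002, 0.829, 0.559, -0.0]
contact_force: [-2.7, -3.3, 5.4]
gripper_width: 0.125
grasp_force: 63.2
```

```bash
python3 - <<'E'
from h import *
np.set_printoptions(precision=4,suppress=True)
f=grab("scene");save(f,"s3.png",(150,180,280,275),6)
s=manip.state();print(s["time"],s["tool_pos"],s["contact_force"],s["ft_torque"])
E
```

```text
8.5 [ 0.5059 -0.1626  0.1175] [-2.3649 -2.9807  5.4929] [-0.6053  0.1719 -0.0286]
```

View pics/s3.png

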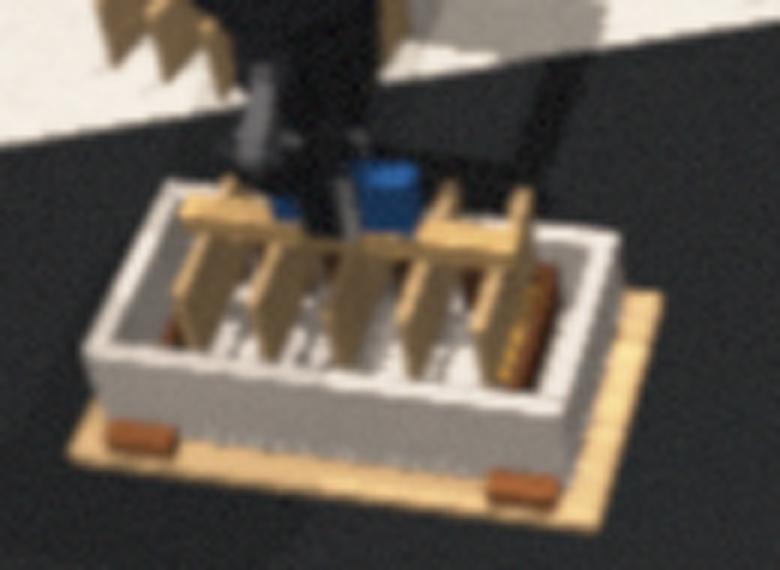

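The comb has slid about 1.4 mm to +y and still rests on the rail tops. I compare the comb and slot positions in the same camera.

```bash
python3 - <<'E'
from h import *
np.set_printoptions(precision=0,suppress=True,linewidth=220)
yaw=-np.radians(22);c=np.array([.5053,-.1625])
S=grab("scene");T=grab("top")
def old(n,f):
    im=cv2.imread(f"pics/{n}0.png")[:,:,::-1];im=cv2.resize(im,(560,420),interpolation=cv2.INTER_AREA);g=dict(f);g["image"]=im;return g
def strip(f,z,x0,x1):
    a=warp(f,c,yaw,z,50,100,.5).astype(float)  # rows x=50-.5i ; cols y=-100+.5j
    return a[int((50-x1)/.5):int((50-x0)/.5)].mean(0)
def edges(p,lo,hi,thr):
    y=np.arange(len(p))*.5-100;d=np.gradient(cv2.GaussianBlur(p[None],(0,0),1.5)[0])
    return [(round(float(y[i]),1),round(float(d[i]),1)) for i in range(1,len(d)-1) if abs(d[i])>thr and abs(d[i])>=abs(d[i-1]) and abs(d[i])>abs(d[i+1]) and lo<y[i]<hi]
so=old("scene",S);to=old("top",T)
print("slots scene -x",edges(strip(so,.044,-40,-34)[:,0],-75,80,2))
print("slots top -x",edges(strip(to,.044,-40,-34)[:,0],-75,80,3))
print("slots top +x",edges(strip(to,.044,34,40)[:,0],-75,80,3))
zc=manip.state()["tool_pos"][2]-.074
for x0 in(0,-3): print("spine scene",edges(strip(S,zc+.056,x0-1,x0+4)[:,0],-85,85,3))
print("spine top",edges(strip(T,zc+.056,-4,4)[:,0],-85,85,3))
# rim outer ends at z .058 mid
print("box top rim",edges(strip(to,.058,-10,10)[:,2],-110,110,4))
E
```

```text
slots scene -x [(-61.5, 3.2), (-56.0, -2.3), (-32.0, 2.9), (-1.5, 3.4), (28.0, 2.2), (57.5, 2.6), (76.5, 3.2)]
slots top -x [(-66.5, -4.6), (-61.5, 7.8), (-36.5, -5.9), (-32.0, 13.6), (-28.0, -8.9), (-6.5, -4.6), (-2.5, 15.0), (1.5, -9.9), (26.5, 23.4), (31.0, -15.7), (56.5, 20.3), (61.0, -16.4), (74.0, 19.5)]
slots top +x [(-72.0, 3.2), (-67.0, -6.7), (-62.0, 7.2), (-36.5, -5.1), (-32.5, 7.8), (-17.5, -3.4), (-7.0, -4.5), (-3.0, 8.5), (16.0, -3.9), (20.0, 3.8), (23.5, -6.2), (27.0, 6.0), (52.5, -3.6), (56.0, 7.6), (61.0, -4.4), (70.5, -3.6), (74.0, 12.0), (79.5, -5.8)]
spine scene [(-76.5, 14.7), (-69.0, -6.6), (-64.5, 9.1), (-27.5, -12.3), (-14.0, -4.3), (2.0, 5.9), (8.5, -4.6), (32.0, 15.1), (72.0, -12.5), (79.0, 4.3)]
spine scene [(-75.5, 13.8), (-69.0, -3.3), (-64.5, 6.5), (-28.0, -13.5), (0.5, 6.0), (7.5, -5.4), (31.5, 15.6), (72.0, -12.0), (78.5, 7.8)]
spine top [(1.5, -3.7), (5.5, 9.8), (27.0, -14.6), (30.5, 14.1), (34.5, -13.3), (39.0, 20.7), (70.0, -21.5), (76.5, 26.9)]
box top rim [(-98.5, 9.1), (-91.5, -20.5), (-85.0, 21.6), (-74.5, -23.6), (-66.5, 29.2), (59.0, -19.9), (65.0, -4.7), (69.0, -11.0), (74.5, 28.9), (86.5, -4.5), (89.5, 7.9), (95.5, -18.1)]
```

Both cameras put the comb about 2–2.5 mm too far to +y. Lift a little, shift to -y and feel again.

Request:
apply_moves(moves=[[[0, 0, 0], [0, 0, -0.15], 1], [[0, 0, 0], [-0.2, 0, -0.15], 1], [[0, 0, 0], [-0.33, 0, -0.15], 1], [[0, 0, 0], [-0.33, 0, -0.15], 1], [[0, 0, 0], [-0.33, 0, -0.05], 1], [[0, 0, 0], [-0.33, 0, 0], 1], [[0, 0, 0], [-0.33, 0, 0.03], 1], [[0, 0, 0], [-0.33, 0, 0.05], 1], [[0, 0, 0], [-0.33, 0, 0.05], 1]])

```text
time: 9.5
tool_pos: [0.5044, -0.1639, 0.117]
tool_rot: [-0.0, 0.829, 0.559, 0.0]
contact_force: [-1.6, 4.4, 8.6]
gripper_width: 0.132
grasp_force: 63.6
```

Request:
apply_moves(moves=[[[0, 0, 0], [0, 0, -0.03], 1], [[0, 0, 0], [-0.06, 0, -0.03], 1], [[0, 0, 0], [-0.1, 0, -0.03], 1], [[0, 0, 0], [-0.1, 0, -0.03], 1]])

```text
time: 9.9
tool_pos: [0.5044, -0.1644, 0.1172]
tool_rot: [-0.001, 0.829, 0.559, 0.001]
contact_force: [-0.1, 5.2, 6.9]
gripper_width: 0.13
grasp_force: 63.5
```

Request:
apply_moves(moves=[[[0, 0, 0], [-0.05, 0, 0], 1], [[0, 0, 0], [-0.1, 0, 0], 1], [[0, 0, 0], [-0.1, 0, 0], 1]])

```text
time: 10.2
tool_pos: [0.5042, -0.1654, 0.1172]
tool_rot: [-0.0, 0.829, 0.559, 0.001]
contact_force: [1.1, 4.4, 6.1]
gripper_width: 0.132
grasp_force: 63.4
```

Request:
apply_moves(moves=[[[0, 0, 0], [-0.05, 0, 0], 1], [[0, 0, 0], [-0.1, 0, 0], 1], [[0, 0, 0], [-0.1, 0, 0], 1]])

```text
time: 10.5
tool_pos: [0.5039, -0.1664, 0.1171]
tool_rot: [-0.0, 0.829, 0.559, 0.001]
contact_force: [1.0, 4.6, 4.9]
gripper_width: 0.128
grasp_force: 63.3
```

Request:
apply_moves(moves=[[[0, 0, 0], [-0.05, 0, 0], 1], [[0, 0, 0], [-0.1, 0, 0], 1], [[0, 0, 0], [-0.1, 0, 0], 1]])

```text
time: 10.8
tool_pos: [0.5023, -0.1677, 0.1154]
tool_rot: [-0.001, 0.829, 0.559, -0.0]
contact_force: [1.0, 2.2, -0.4]
gripper_width: 0.129
grasp_force: 62.4
```

```bash
python3 - <<'E'
from h import *
np.set_printoptions(precision=4,suppress=True)
f=grab("scene");save(f,"s4.png",(150,180,280,275),6)
s=manip.state();print(s["time"],s["tool_pos"],s["contact_force"],s["ft_torque"])
E
```

```text
10.85 [ 0.5023 -0.1676  0.1155] [1.3039 1.4426 0.119 ] [ 0.4565 -0.3266 -0.062 ]
```

View pics/s4.png

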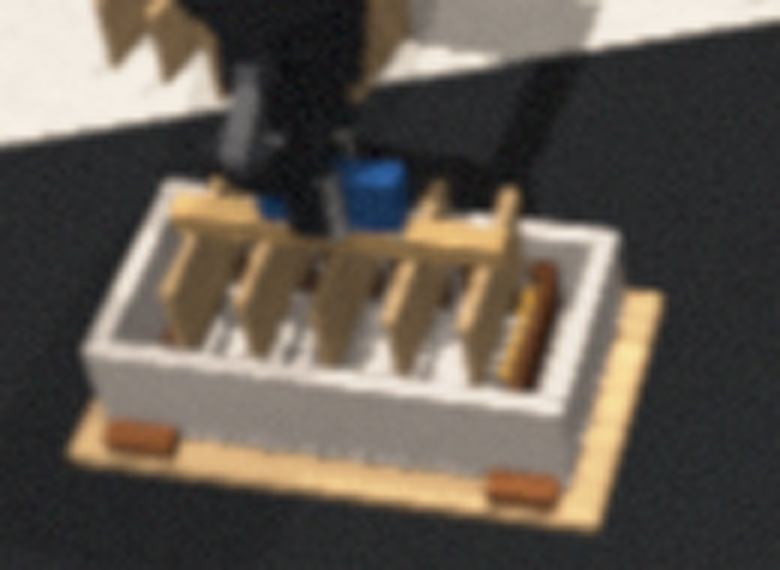

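The force fell to zero and the tool dropped about 2 mm: the plates have found the slots. Descend gently to confirm.

Request:
apply_moves(moves=[[[0, 0, 0], [0, 0, 0.05], 1], [[0, 0, 0], [0, 0, 0.1], 1], [[0, 0, 0], [0, 0, 0.15], 1], [[0, 0, 0], [0, 0, 0.2], 1], [[0, 0, 0], [0, 0, 0.2], 1]])

```text
time: 11.35
tool_pos: [0.5026, -0.1678, 0.1142]
tool_rot: [-0.0, 0.829, 0.559, -0.0]
contact_force: [1.3, 2.8, -0.3]
gripper_width: 0.132
grasp_force: 62.4
```

Request:
apply_moves(moves=[[[0, 0, 0], [0.03, 0, 0.1], 1], [[0, 0, 0], [0.05, 0, 0.2], 1], [[0, 0, 0], [0.05, 0, 0.3], 1], [[0, 0, 0], [0.05, 0, 0.4], 1], [[0, 0, 0], [0.05, 0, 0.5], 1], [[0, 0, 0], [0.05, 0, 0.6], 1], [[0, 0, 0], [0.05, 0, 0.6], 1]])

```text
time: 12.05
tool_pos: [0.5028, -0.1676, 0.108]
tool_rot: [-0.0, 0.829, 0.559, -0.0]
contact_force: [1.1, 0.3, -1.1]
gripper_width: 0.13
grasp_force: 62.3
```

Request:
apply_moves(moves=[[[0, 0, 0], [0, 0, 0.1], 1], [[0, 0, 0], [0, 0, 0.2], 1], [[0, 0, 0], [0, 0, 0.3], 1], [[0, 0, 0], [0, 0, 0.4], 1], [[0, 0, 0], [0, 0, 0.5], 1], [[0, 0, 0], [0, 0, 0.6], 1], [[0, 0, 0], [0, 0, 0.7], 1], [[0, 0, 0], [0, 0, 0.7], 1]])

```text
time: 12.85
tool_pos: [0.5031, -0.1678, 0.1018]
tool_rot: [0.0, 0.829, 0.559, -0.0]
contact_force: [-0.8, 0.5, 2.8]
gripper_width: 0.131
grasp_force: 62.9
```

Request:
apply_moves(moves=[[[0, 0, 0], [0, 0, 0.1], 1], [[0, 0, 0], [0, 0, 0.2], 1], [[0, 0, 0], [0, 0, 0.3], 1], [[0, 0, 0], [0, 0, 0.4], 1], [[0, 0, 0], [0, 0, 0.5], 1], [[0, 0, 0], [0, 0, 0.6], 1], [[0, 0, 0], [0, 0, 0.6], 1]])

```text
time: 13.55
tool_pos: [0.504, -0.1683, 0.0973]
tool_rot: [0.001, 0.829, 0.559, 0.001]
contact_force: [-2.3, -1.3, 9.2]
gripper_width: 0.126
grasp_force: 63.9
```

Request:
apply_moves(moves=[[[0, 0, 0], [0, 0, 0.1], 1], [[0, 0, 0], [0, 0, 0.2], 1], [[0, 0, 0], [0, 0, 0.3], 1], [[0, 0, 0], [0, 0, 0.4], 1], [[0, 0, 0], [0, 0, 0.4], 1]])

```text
time: 14.05
tool_pos: [0.5045, -0.1685, 0.0936]
tool_rot: [0.002, 0.829, 0.559, 0.001]
contact_force: [-1.2, -0.6, 9.3]
gripper_width: 0.126
grasp_force: 63.8
```

Request:
apply_moves(moves=[[[0, 0, 0], [0, 0, 0.1], 1], [[0, 0, 0], [0, 0, 0.2], 1], [[0, 0, 0], [0, 0, 0.3], 1], [[0, 0, 0], [0, 0, 0.3], 1], [[0, 0, 0], [0, 0, 0.3], 1]])

```text
time: 14.55
tool_pos: [0.5047, -0.1685, 0.0905]
tool_rot: [0.002, 0.829, 0.559, 0.001]
contact_force: [-0.3, -1.0, 7.7]
gripper_width: 0.13
grasp_force: 63.7
```

Request:
apply_moves(moves=[[[0, 0, 0], [0, 0, 0.1], 1], [[0, 0, 0], [0, 0, 0.2], 1], [[0, 0, 0], [0, 0, 0.2], 1], [[0, 0, 0], [0, 0, 0.2], 1]])

```text
time: 14.95
tool_pos: [0.5047, -0.1686, 0.0885]
tool_rot: [0.002, 0.829, 0.559, 0.001]
contact_force: [-1.3, -1.2, 6.9]
gripper_width: 0.127
grasp_force: 63.7
```

Request:
apply_moves(moves=[[[0, 0, 0], [0, 0, 0.05], 1], [[0, 0, 0], [0, 0, 0.1], 1], [[0, 0, 0], [0, 0, 0.1], 1], [[0, 0, 0], [0, 0, 0.1], 1]])

```text
time: 15.35
tool_pos: [0.5047, -0.1686, 0.0876]
tool_rot: [0.002, 0.829, 0.559, 0.001]
contact_force: [0.2, -1.5, 6.7]
gripper_width: 0.132
grasp_force: 63.6
```

Request:
apply_moves(moves=[[[0, 0, 0], [0, 0, 0.05], 1], [[0, 0, 0], [0, 0, 0.1], 1], [[0, 0, 0], [0, 0, 0.1], 1], [[0, 0, 0], [0, 0, 0.1], 1]])

```text
time: 15.75
tool_pos: [0.5048, -0.1685, 0.0868]
tool_rot: [0.002, 0.829, 0.559, 0.001]
contact_force: [-0.8, -0.1, 9.8]
gripper_width: 0.131
grasp_force: 63.9
```

Request:
apply_moves(moves=[[[0, 0, 0], [0, 0, 0.05], 1], [[0, 0, 0], [0, 0, 0.08], 1], [[0, 0, 0], [0, 0, 0.08], 1], [[0, 0, 0], [0, 0, 0.08], 1]])

```text
time: 16.15
tool_pos: [0.5048, -0.1686, 0.0865]
tool_rot: [0.002, 0.829, 0.559, 0.001]
contact_force: [-2.0, -0.1, 10.8]
gripper_width: 0.128
grasp_force: 64.3
```

Request:
apply_moves(moves=[[[0, 0, 0], [0, 0, 0.05], 1], [[0, 0, 0], [0, 0, 0.1], 1], [[0, 0, 0], [0, 0, 0.1], 1], [[0, 0, 0], [0, 0, 0.1], 1]])

```text
time: 16.55
tool_pos: [0.5048, -0.1686, 0.086]
tool_rot: [0.002, 0.829, 0.559, 0.001]
contact_force: [-4.8, 0.8, 14.6]
gripper_width: 0.125
grasp_force: 64.8
```

Force now rises at pad stiffness, so the comb is on the floor. Press a touch more, ease off and release.

Request:
apply_moves(moves=[[[0, 0, 0], [0, 0, 0.05], 1], [[0, 0, 0], [0, 0, 0.05], 1], [[0, 0, 0], [0, 0, 0.05], 1], [[0, 0, 0], [0, 0, 0], 1], [[0, 0, 0], [0, 0, -0.05], 1], [[0, 0, 0], [0, 0, -0.05], 0.5], [[0, 0, 0], [0, 0, -0.05], 0.3], [[0, 0, 0], [0, 0, -0.05], 0.3], [[0, 0, 0], [0, 0, -0.05], 0.3], [[0, 0, 0], [0, 0, -0.05], 0.3], [[0, 0, 0], [0, 0, -0.05], 0.3]])

```text
time: 17.65
tool_pos: [0.5027, -0.1674, 0.0827]
tool_rot: [-0.0, 0.829, 0.559, -0.0]
contact_force: [-0.4, 0.8, 0.1]
gripper_width: 0.349
grasp_force: 0.0
```

Request:
apply_moves(moves=[[[0, 0, 0], [0, 0, -1], 0.3], [[0, 0, 0], [0, 0, -4], 0.3], [[0, 0, 0], [0, 0, -8], 0.0], [[0, 0, 0], [5, -3, -12], -0.5], [[0, 0, 0], [9, -6, -15], -0.5], [[0, 0, 0], [13, -9, -15], -0.5], [[0, 0, 0], [17, -11, -15], -0.5], [[0, 0, 0], [21, -11, -15], -0.5], [[0, 0, 0], [25, -11, -15], -0.5], [[0, 0, 0], [25, -11, -15], -0.5], [[0, 0, 0], [25, -11, -15], -0.5], [[0, 0, 0], [25, -11, -15], -0.5]])

```text
time: 18.85
tool_pos: [0.4945, 0.1049, 0.2333]
tool_rot: [0.0, 0.829, 0.559, -0.0]
contact_force: [-0.3, -0.2, -0.4]
gripper_width: 0.753
grasp_force: 0.0
```

```bash
python3 - <<'E'
from h import *
T=grab("top");f=grab("scene")
a=T["image"][175:275,295:415];b=f["image"][180:275,150:280]
o=np.hstack([cv2.resize(a,(380,316),interpolation=cv2.INTER_CUBIC),cv2.resize(b,(418,316),interpolation=cv2.INTER_CUBIC)])
cv2.imwrite("pics/end.png",o[:,:,::-1])
for n,g in(("t",T),("s",f)):
  for l in("comb","comb_grip","box"):
    for r in manip.spot_point(g,l): print(n,l,round(r["score"],2),np.round(w(r["location"],g),4))
print(manip.state()["time"])
E
```

```text
t comb 0.92 [ 0.5059 -0.1669  0.0128]
t comb 0.84 [ 0.7138 -0.2777  0.0048]
t comb 0.64 [ 0.2859 -0.1929 -0.0013]
t comb 0.5 [ 0.3533  0.0942 -0.0015]
t comb_grip 0.78 [0.353  0.0987 0.0751]
t comb_grip 0.78 [ 0.7078 -0.274   0.0732]
t comb_grip 0.61 [ 0.5045 -0.1662  0.0901]
t box 0.59 [ 0.5036 -0.1653 -0.0014]
t box 0.51 [ 0.5097 -0.1668  0.0136]
t box 0.5 [0.7388 0.2311 0.0008]
s comb 0.98 [ 0.5099 -0.1635  0.0149]
s comb 0.96 [ 0.7138 -0.2753  0.003 ]
s comb 0.68 [0.352  0.0989 0.0008]
s comb 0.61 [ 0.2905 -0.2005  0.0004]
s comb_grip 0.92 [ 0.2878 -0.2003  0.0754]
s comb_grip 0.8 [ 0.5075 -0.1623  0.089 ]
s comb_grip 0.73 [0.3496 0.1024 0.0749]
s comb_grip 0.61 [ 0.7142 -0.2723  0.0752]
19.25
```

View pics/end.png

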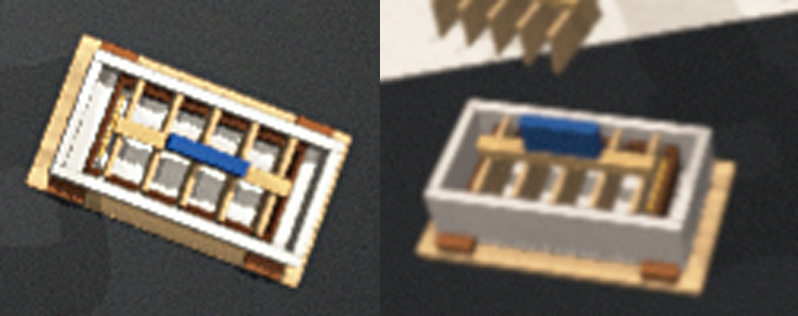

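The comb sits level in the box: plate tops are at the rim, all five plates are in slots (left crop, blue grip at (207,153)), and its underside measures z ≈ 14 mm.

```bash
python3 -c "
from plant import manip
print(manip.job_done())"
```

```text
the job is handed in; nothing more can be done
None
```

The comb is seated on the box floor with all five plates in their slots and released; the highest push I read was about 16 N (one slightly deeper press wasn't read), the jar, glue bottle and brush were left alone, and the job was handed in at about 19 s.

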